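# Rock the pellet feeder's seesaw gate over to the open chute

### The arm

A 6-joint arm with a two-finger parallel gripper is mounted at the origin on the work surface. World frame = base frame: x ahead of the robot, y to its left, z up, the work surface at z = 0. Lengths are in m, angles in degrees, forces in N, time in s.
With the tool pointing down it reaches from about 0.25 to 0.725 m from the base axis. Payload 9.7 kg.
Tool frame: the origin (TCP) lies midway between the tips of the shut fingers; the grasp point (between the pads) lies 19 mm behind it; z points along the fingers, y is the line along which they close (so a half turn about z gives the same grasp; the last joint's range is limited). The gripper opens to 85 mm and grips with 20 to 120 N. Pads are 22 mm wide; open, the fingers measure 114 mm over their backs; the gripper's body (76 mm by 85 mm) begins 54 mm behind the grasp point. The pads swing forward as they close: fully open they stand 13 mm farther back than shut.
Start: joints at [74.943, 4.979, 10.078, 95.1, 0, 90], TCP at [0.143, 0.531, 0.231] pointing down, gripper open.
Joint ranges: [-179.16, 179.16], [-48.56, 103.87], [-65.8, 70.77], [-126.05, 130.52], [-82.76, 87.17], [-180, 180]. Speed limits (degrees/s): [127.2, 127.2, 147.25, 180, 180, 180].

### API

Orientations are given as [roll, pitch, yaw] about the fixed x, y, z axes, in that order (R = Rz(yaw) Ry(pitch) Rx(roll)).
In Python, from workcell import * gives the robot as it stands.
- The arm moves only by the tool servo_tool, never from a script. Its argument "moves" is a list of rows, each a list of 4 numbers: the shift along the world's x, y, z in a scale on which 1.0 is 60 cm, then the turn about the world's z in parts of the range, where 1.0 means pi/2 rad. A call has 1 to 20 rows; each row is the pose to reach, as a shift and turn from the pose commanded when the call began; what a row does not reach only later rows make up. A row lasts 1/12 s, in which the tool goes at most 41.7 mm and 7.16 degrees, less where a joint would pass 70% of its speed; a pose out of reach is approached as far as the arm can. Shift and turn numbers lie between -1 and 1, and a call with a number outside is refused. A call with a gripper value outside its range is refused whole. "claw" is the closure, from 0 (fully open) to 1 (shut), set as the call begins (left out, the last holds). The fingers move at their own pace and stop on an object; "force" is the grip in N (left out, the last holds). Time passes only in rows, so rows that repeat a pose let the fingers close. It gives the time, the measured TCP pose, the force, the opening and the grip force at its end, in the units of the state.
- get_obs(): the state, without advancing time (a new reading comes with each control period).
- camera(name): name is "scene" or "top"; returns the picture (400x640x3 uint8, red, green, blue); there is no depth.
- get_calibration(name): a dict with "fx", "fy", "cx", "cy" (pixels), "rvec" (rotation vector, rad) and "tvec" (3), from world to camera coordinates, as OpenCV has them. Camera axes: x right, y down, z forward; pixel columns grow to the right and rows downward; lengths in m; the calibration is good to about 2 mm. A picture is of the moment at which its call begins. get_calibration takes no time and is no camera call.
- job_done(): hands the job in; it is judged then, once.
The state is a dict: "time": time; "q": joint angles; "qd": joint speeds; "joint_efforts": joint torques, N m; "ee_pos": TCP position; "tcp_rot": TCP orientation; "wrist_force": force on the tool from outside, world axes, zero at the start; "torque": the same for the moment, N m; "opening": finger opening in m; "grasp_force": force on a finger pad.
Only numpy, scipy, OpenCV 4.12 (cv2) and the standard library are available. Lean on these libraries where they do the work, as an engineer would, in place of code of your own. Each camera call takes 0.05 s, during which the arm holds its last target. There are 200 camera calls.

### The job

Push the empty black tray all the way home into its bay under the open chute, then rock the feeder's seesaw gate fully over its pivot by pressing down its raised thumb plate, so that all four clay pellets run down the open chute into that tray. Work with the fingertips only: do not lift or tip the tray, do not touch the pellets, and leave everything else on the bench where it is.

Things in the scene. Friction and masses are not known exactly. Their poses are not given: they have to be found in the camera images.
- feeder: fixed metal pellet feeder; origin on the bench under the middle of the seesaw's pivot; x points away from the robot side (to the rear), y to its left, z up. The pivot runs along x at 135 mm height between two upright plates 145 mm high. Left (+y) and right (-y) of the seesaw, steel chutes slope outwards and down. Highest point: the seesaw's weight on its mast, about 235 mm
- chute_open (a point): lower end of the open right chute, on its floor: 52 mm wide, side walls 30 mm high, starting under the seesaw's right end; pellets drop from here into the tray
- shutter (a point): top edge of the upright steel plate that closes the mouth of the left chute; the pellets lie against it in the tilted trough
- bay (a point): point on the bench in the middle of the right bay, where the tray's origin lies when the tray is fully home. The bay is open towards the robot; two rails 20 mm high along feeder x run from 140 mm before the feeder's origin to its rear bar, 122 mm apart; the bar, 20 mm high, has its face 50 mm behind this point and stops the tray. The left bay mirrors it
- gate (a joint): tilt of the steel seesaw gate, a trough 240 mm long (along feeder y) and 38 mm wide, with a dark weight on a mast above the pivot: 0 rad = left end down on its stop (as at the start), 0.44 rad = right end down on its stop. The weight makes it tip over: some way past the middle it falls on by itself and stays. 1 to 2 N on the raised thumb plate moves it
- plate_right (a point): middle of the outer part of the top of the gate's right thumb plate, a flat 36 mm wide steel tab 5 mm thick which sticks out of the trough's near side (feeder -x) from the trough wall at x = -19 mm to x = -91 mm, 90 mm right of the pivot; raised at the start, this point sinks about 39 mm from stop to stop
- plate_left (a point): the same point on the left thumb plate, low at the start
- tray: empty black open plastic tray, loose on the bench, about 0.25 kg, 100 mm along x, 110 mm along y, 55 mm high, walls 4 mm; origin under its centre, axes as the feeder's. It stands between the rails of the right bay, 50 to 80 mm short of home; pushing its near wall to the rear with 2 to 5 N slides it home against the bar
- pellet0: round clay pellet, 22 mm across, about 14 g; origin at its centre; lies in the seesaw's trough, number 1 from the shutter plate
- pellet1: round clay pellet, 22 mm across, about 14 g; origin at its centre; lies in the seesaw's trough, number 2 from the shutter plate
- pellet2: round clay pellet, 22 mm across, about 14 g; origin at its centre; lies in the seesaw's trough, number 3 from the shutter plate
- pellet3: round clay pellet, 22 mm across, about 14 g; origin at its centre; lies in the seesaw's trough, number 4 from the shutter plate
- full_tray: the other black tray, 100 x 110 x 55 mm, heaped with pellets, in the left bay; leave it; origin under its centre
- cup_a: seedling cup, 71 mm wide at the rim, 86 mm high, with leaves to about 150 mm, in front of the feeder; leave it; origin under its centre
- cup_b: second seedling cup, 71 mm wide, 81 mm high plus leaves, outside one of the bays; leave it; origin under its centre
- spray: white bottle with blue cap, 60 mm wide, 170 mm high, outside one of the bays; leave it; origin under its centre
- dishes: stack of two glass dishes, 90 mm wide, 26 mm high, in front of the feeder; leave it; origin under its centre
- pen: black pen 120 mm long, 13 mm thick, lying in front of the left bay; leave it; origin under its centre
- jar: glass jar with white lid, 64 mm wide, 84 mm high, behind the feeder; leave it; origin under its centre

How it is judged (in metres and radians):
On the way, in this order (a step that is already met when the one before it is completed fails the run):
1. the tray is home in its bay while the gate has not yet been rocked (x of tray in the frame of feeder above -0.01 m and height (world z) of tray below 0.006 m and value of joint gate below 0.1 rad), for 0.2 s.
2. the gate is rocked over to its right stop (value of joint gate above 0.4 rad), for 0.2 s.
At the end, for the whole second after the job is handed in: The tray stands home on the bench, at most 10 mm short of the rear bar; the gate rests with its right end down (joint above 0.40 rad); all four pellets lie at rest inside the tray (x of tray in the frame of feeder above -0.01 m and height (world z) of tray below 0.006 m and value of joint gate above 0.4 rad and x of pellet0 in the frame of tray between -0.048 and 0.048 m and y of pellet0 in the frame of tray between -0.053 and 0.053 m and z of each of pellet0, pellet1, pellet2, pellet3 in the frame of tray below 0.045 m and linear speed of each of pellet0, pellet1, pellet2, pellet3 below 0.05 m/s and x of pellet1 in the frame of tray between -0.048 and 0.048 m and y of pellet1 in the frame of tray between -0.053 and 0.053 m and x of pellet2 in the frame of tray between -0.048 and 0.048 m and y of pellet2 in the frame of tray between -0.053 and 0.053 m and x of pellet3 in the frame of tray between -0.048 and 0.048 m and y of pellet3 in the frame of tray between -0.053 and 0.053 m); the robot touches nothing.
It fails at once if the empty tray is lifted or tipped (height (world z) of tray above 0.012 m or angle between tray's own z axis and vertical above 0.25 rad).
It fails at once if a pellet is lifted (height (world z) of any of pellet0, pellet1, pellet2, pellet3 above 0.205 m).
It fails at once if a finger touches a pellet (contact force between the fingers and pellet0 above 0.3 N or contact force between the fingers and pellet1 above 0.3 N or contact force between the fingers and pellet2 above 0.3 N or contact force between the fingers and pellet3 above 0.3 N).
It fails at once if another thing on the bench is moved by more than 20 mm (distance of any of full_tray, cup_a, cup_b, spray, dishes, pen, jar from where it was at the start of the episode above 0.02 m).
It also fails if it takes over 43 s, if anything falls off the work surface, if the arm or the gripper's body presses on something with over 40 N, if the wrist force passes 120 N, or if a joint passes its speed limit or range.

## Working session

There is one attempt and no reset: what is moved stays moved. The work goes in short steps, Python scripts to look and compute and a tool call to move; the robot and the scene stay as the last step left them, time stands still between calls to the robot, and variables do not carry over. Pictures are saved under pics/ and viewed, at most 12 in all, crops included, and the job is handed in when it is done.

Besides the shell and the picture viewer there is one more tool, called after ">>>" as name(argument=value, ...) on one line, values as JSON. servo_tool: Moves the arm, as the interface text tells. Its arguments: {"type":"object","properties":{"moves":{"type":"array","items":{"type":"array","items":{"type":"number"}}},"claw":{"type":"number"},"force":{"type":"number"}},"required":["moves"]}

```bash
mkdir -p pics; cat > h.py <<'E'
from workcell import *
import numpy as np, cv2
def cal(n):
    c=get_calibration(n);K=np.array([[c["fx"],0,c["cx"]],[0,c["fy"],c["cy"]],[0,0,1]],float)
    R=cv2.Rodrigues(np.array(c["rvec"],float))[0];t=np.array(c["tvec"],float).ravel();return K,R,t
def ray(n,uv):
    K,R,t=cal(n);d=R.T@np.linalg.inv(K)@np.array([uv[0],uv[1],1.]);return -R.T@t,d
def onz(n,uv,z):
    o,d=ray(n,uv);return (o+d*(z-o[2])/d[2]).round(4)
def proj(n,p):
    K,R,t=cal(n);q=K@(R@np.array(p,float)+t);return (q[:2]/q[2]).round(1)
E
python3 - <<'E'
from h import *
for n in("scene","top"):
    im=camera(n);cv2.imwrite(f"pics/{n}0.png",im[:,:,::-1]);np.save(n+"0.npy",im);K,R,t=cal(n);print(n,-R.T@t,K[0,0])
E
```

```text
scene [1.22430033 0.61739827 0.94929147] 394.13808018172966
top [0.48345    0.04259587 1.04356855] 375.8319413784762
```

View pics/scene0.png

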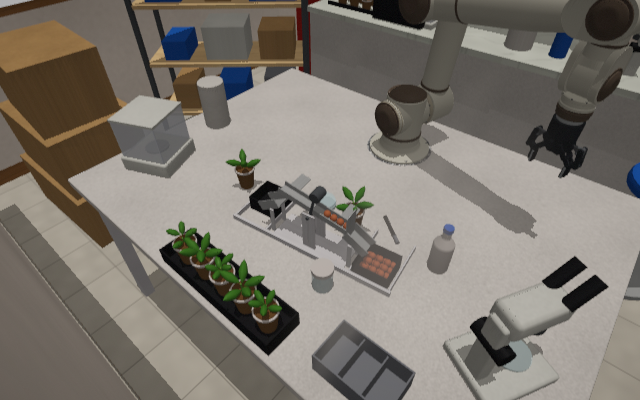

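View pics/top0.png

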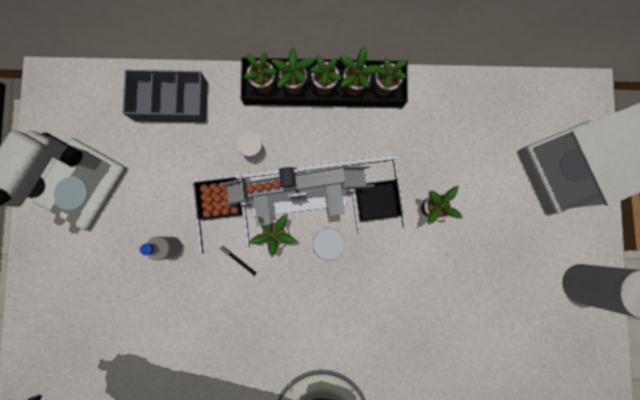

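The scene view shows the feeder from behind. In the top view the empty tray is at about (378,201), the full tray at (218,200), the weight at (287,177), cup_a at (273,236), and the dishes at (328,243). I'll enlarge both.

```bash
python3 - <<'E'
from h import *
a=np.load("top0.npy")[145:265,185:415,::-1];cv2.imwrite("pics/t1.png",cv2.resize(a,None,fx=3.45,fy=3.45,interpolation=cv2.INTER_CUBIC))
a=np.load("scene0.npy")[145:295,225:425,::-1];cv2.imwrite("pics/s1.png",cv2.resize(a,None,fx=4,fy=4,interpolation=cv2.INTER_CUBIC))
for uv,z in [((396.5,158),.02),((195,184),.02),((403,226),.02),((358,232),.02),((202,251),.02),((248,244),.02),((287,170),.235),((378,201),.0)]: print(uv,onz("top",uv,z))
E
```

```text
(396.5, 158) [ 0.7022 -0.2047  0.02  ]
(195, 184) [0.6221 0.348  0.02  ]
(403, 226) [ 0.5136 -0.2209  0.02  ]
(358, 232) [ 0.496  -0.0973  0.02  ]
(202, 251) [0.4411 0.3226 0.02  ]
(248, 244) [0.4609 0.2003 0.02  ]
(287, 170) [0.6262 0.0868 0.235 ]
(378, 201) [ 0.5834 -0.1563  0.    ]
```

View pics/t1.png

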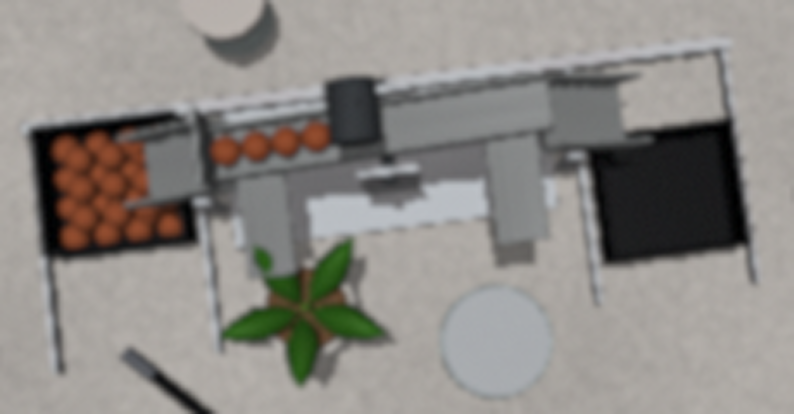

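View pics/s1.png

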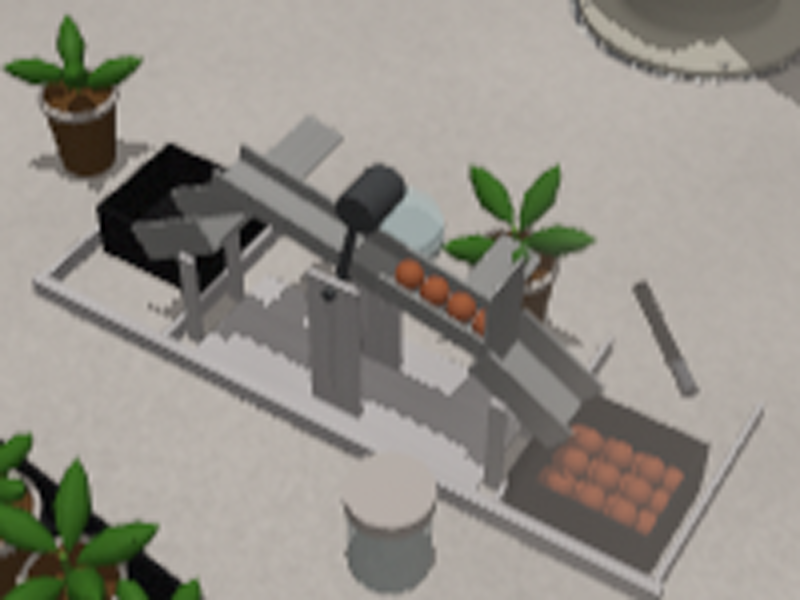

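The zoomed top view shows the rails' front ends at crop (755,283), (598,303), (221,350) and (60,372). The raised plate's outer edge runs (497,245)-(548,240), and the tray's near rim runs (605,262)-(745,240). The scene view shows the plate's outer corners at (310,117) and (342,138).

```bash
python3 - <<'E'
from h import *
T=lambda p:(p[0]/3.45+185-.35,p[1]/3.45+145-.35)
S=lambda p:(p[0]/4+225-.4,p[1]/4+145-.4)
f=[onz("top",T(p),.02) for p in[(755,283),(598,303),(221,350),(60,372)]]
print("front ends",*f)
d=(f[2]+f[3]-f[0]-f[1])[:2];yaw=np.arctan2(-d[0],d[1]);print("yaw",np.degrees(yaw))
b=onz("top",T((728,45)),.02)-onz("top",T((25,130)),.02);print("bar yaw",np.degrees(np.arctan2(b[0],-b[1])))
c,s=np.cos(yaw),np.sin(yaw);R=np.array([[c,-s],[s,c]])
O=np.mean(f,0)[:2]+.14*R[:,0];print("origin",O)
F=lambda p:(R.T@(np.array(p)[:2]-O)).round(4)
print("right bay y",F((f[0]+f[1])/2),"bar",F(onz("top",T((728,45)),.02)),F(onz("top",T((25,130)),.02)))
for p in[(605,262),(745,240),(728,122)]:q=onz("top",T(p),.055);print("tray rim",q,F(q))
def tri(a,b):
    o1,d1=ray("top",T(a));o2,d2=ray("scene",S(b));k=np.linalg.lstsq(np.c_[d1,-d2],o2-o1,rcond=None)[0]
    p,q=o1+k[0]*d1,o2+k[1]*d2;return (p+q)/2,np.linalg.norm(p-q)
for a,b in[((497,245),(342,138)),((548,240),(310,117)),((352,80),(372,185)),]:
    p,e=tri(a,b);print("tri",p.round(4),e.round(4),F(p))
for p in [(497,245),(548,240),(620,82),(630,142)]:print(F(onz("top",T(p),.155)),F(onz("top",T(p),.09)))
for n,p in[("pl",(-.055,-.09,.16)),]:
    w=np.r_[O+R@np.array(p[:2]),p[2]];print(w,proj("top",w))
print(get_obs()["tcp_rot"],get_obs()["opening"])
print("cup rim/dish/cupb",onz("top",(273,236),.09),onz("top",(328,243),.026),onz("top",(437,207),.08))
E
```

```text
front ends [ 0.5118 -0.2222  0.02  ] [ 0.4947 -0.0972  0.02  ] [0.4553 0.1982 0.02  ] [0.4372 0.3224 0.02  ]
yaw 7.728636995951614
bar yaw 7.80266863859103
origin [0.61347826 0.06912741]
right bay y [-0.14   -0.2119] bar [ 0.0523 -0.2811] [0.0516 0.2831]
tray rim [ 0.5257 -0.0978  0.055 ] [-0.1094 -0.1536]
tray rim [ 0.5437 -0.2058  0.055 ] [-0.1061 -0.263 ]
tray rim [ 0.635  -0.1935  0.055 ] [-0.014  -0.2631]
tri [ 0.5319 -0.0088  0.1648] 0.0004 [-0.0913 -0.0663]
tri [ 0.5344 -0.0418  0.1701] 0.0027 [-0.0933 -0.0993]
tri [0.6258 0.0929 0.2395] 0.014 [0.0154 0.0219]
[-0.091  -0.0667] [-0.0879 -0.0709]
[-0.0919 -0.102 ] [-0.0889 -0.1089]
[ 0.0111 -0.1663] [ 0.0216 -0.1778]
[-0.0315 -0.1675] [-0.0241 -0.1791]
[ 0.5710812  -0.02745152  0.16      ] [336.6 199.3]
[-1.79932751e+02 -1.10428463e-03  1.64941385e+02] 0.0854888148232693
cup rim/dish/cupb [0.483  0.1273 0.09  ] [ 0.4656 -0.0153  0.026 ] [ 0.562  -0.2948  0.08  ]
```

Measurements agree with the given sizes: yaw 7.75°, feeder origin (0.613, 0.069), tray 58 mm short of home, and the chute end at feeder y ≈ -0.18. I'll push at feeder y = -0.226 with the fingers half open, so the gripper body clears the chute.

The rows are not in the units I measure in: shifts go in shares of 60 cm and turns go in shares of pi/2 rad. I convert before sending: -35 cm / 60 = -0.5833, -32 cm / 60 = -0.5333, 0.4 rad / 1.5708 = 0.2546.

>>> servo_tool(moves=[[0.0333,-0.0667,0,0.0127],[0.0667,-0.1333,0,0.0318],[0.1,-0.2,0,0.0637],[0.1333,-0.2667,0,0.0955],[0.1667,-0.3333,0,0.1273],[0.2,-0.4,0,0.1592],[0.2333,-0.4667,0,0.191],[0.2667,-0.5333,0,0.2228],[0.2833,-0.5833,0,0.2546],[0.2833,-0.5833,0,0.2546],[0.2833,-0.5833,0,0.2546]], claw=0.5)

```text
time: 1.02
ee_pos: [0.3137, 0.1785, 0.2313]
tcp_rot: [-180.0, 0.0, -172.4]
wrist_force: [0.2, 0.8, 0.0]
opening: 0.0428
grasp_force: 0.0
```

```bash
python3 -c "
from h import *
o=get_obs();print(o['q'],o['ee_pos'],o['tcp_rot'],o['opening'])"
```

```text
[ 2.96610675e+01 -2.06364577e+01 -1.26876681e+01  9.79334009e+01
 -3.13361198e-02  2.20471958e+01] [0.31366999 0.17845246 0.23134148] [-1.79976732e+02  2.60260315e-02 -1.72386127e+02] 0.042788225238399105
```

Scaled: -35.5 cm / 60 = -0.5917, -32 cm / 60 = -0.5333.

>>> servo_tool(moves=[[0.025,-0.0667,0,0],[0.05,-0.1333,0,0],[0.0833,-0.2,0,0],[0.1167,-0.2667,0,0],[0.15,-0.3333,0,0],[0.1833,-0.4,0,0],[0.2167,-0.4667,0,0],[0.25,-0.5333,0,0],[0.2833,-0.5917,0,0],[0.2833,-0.5917,-0.0667,0],[0.2833,-0.5917,-0.1333,0],[0.2833,-0.5917,-0.2,0],[0.2833,-0.5917,-0.2667,0],[0.2833,-0.5917,-0.3333,0],[0.2833,-0.5917,-0.36,0],[0.2833,-0.5917,-0.36,0],[0.2833,-0.5917,-0.36,0]])

```text
time: 2.43
ee_pos: [0.4826, -0.173, 0.0149]
tcp_rot: [179.9, -0.1, -172.1]
wrist_force: [-0.3, 0.1, -0.1]
opening: 0.0423
grasp_force: 0.0
```

```bash
python3 - <<'E'
from h import *
a=camera("top")[145:265,300:460,::-1];b=camera("scene")[110:260,210:410,::-1]
cv2.imwrite("pics/p2.png",np.hstack([cv2.resize(a,(533,400),interpolation=2)[:,:400],cv2.resize(b,(400,400),interpolation=2)]))
E
```

```text
(no output)
```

View pics/p2.png

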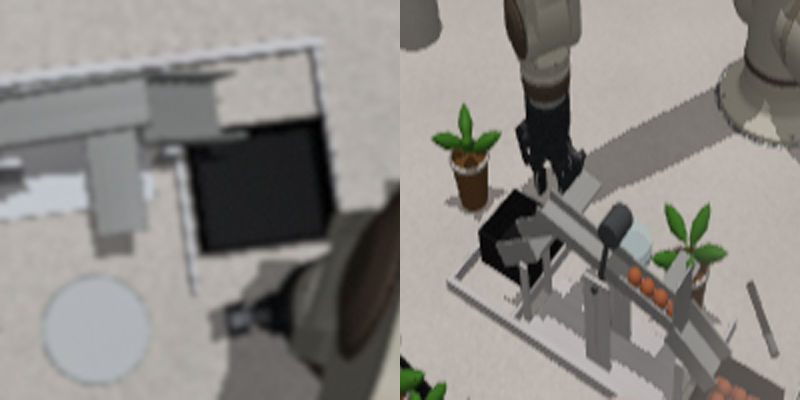

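The picture shows the fingers standing clear in front of the tray, between the rails' line and clear of the dishes. Next is the push along feeder x.

Scaled: 9.4 cm / 60 = 0.1567, 9.2 cm / 60 = 0.1533.

>>> servo_tool(moves=[[0.0167,0.0022,0,0],[0.0333,0.0045,0,0],[0.05,0.0067,0,0],[0.06,0.0082,0,0],[0.07,0.0095,0,0],[0.08,0.0108,0,0],[0.09,0.0122,0,0],[0.1,0.0135,0,0],[0.11,0.015,0,0],[0.12,0.0163,0,0],[0.13,0.0177,0,0],[0.14,0.019,0,0],[0.1467,0.02,0,0],[0.1533,0.0208,0,0],[0.1567,0.0213,0,0],[0.1567,0.0213,0,0],[0.1567,0.0213,0,0]])

```text
time: 3.95
ee_pos: [0.5771, -0.161, 0.0152]
tcp_rot: [180.0, 0.0, -172.1]
wrist_force: [0.6, -0.0, 0.7]
opening: 0.0426
grasp_force: 0.0
```

Scaled: 0.3 cm / 60 = 0.005, 0.2 cm / 60 = 0.0033.

>>> servo_tool(moves=[[0.0017,0.0002,0,0],[0.0033,0.0005,0,0],[0.005,0.0007,0,0],[0.005,0.0007,0,0]])

```text
time: 4.28
ee_pos: [0.5799, -0.1607, 0.0153]
tcp_rot: [-180.0, -0.0, -172.1]
wrist_force: [-1.5, -0.3, 0.8]
opening: 0.0426
grasp_force: 0.7
```

Scaled: 0.3 cm / 60 = 0.005, 0.2 cm / 60 = 0.0033.

>>> servo_tool(moves=[[0.0017,0.0002,0,0],[0.0033,0.0005,0,0],[0.005,0.0007,0,0],[0.005,0.0007,0,0]])

```text
time: 4.62
ee_pos: [0.5831, -0.1603, 0.0153]
tcp_rot: [-180.0, 0.0, -172.1]
wrist_force: [-0.9, 0.7, 1.3]
opening: 0.0429
grasp_force: 0.5
```

```bash
python3 - <<'E'
from h import *
print(get_obs()["wrist_force"])
a=camera("top")[145:265,300:460,::-1];b=camera("scene")[160:235,225:325,::-1]
cv2.imwrite("pics/p3.png",np.hstack([cv2.resize(a,(533,400),interpolation=2)[:,:400],cv2.resize(b,(400,400),interpolation=2)]))
E
```

```text
[-0.88805789  0.73768753  1.33118844]
```

View pics/p3.png

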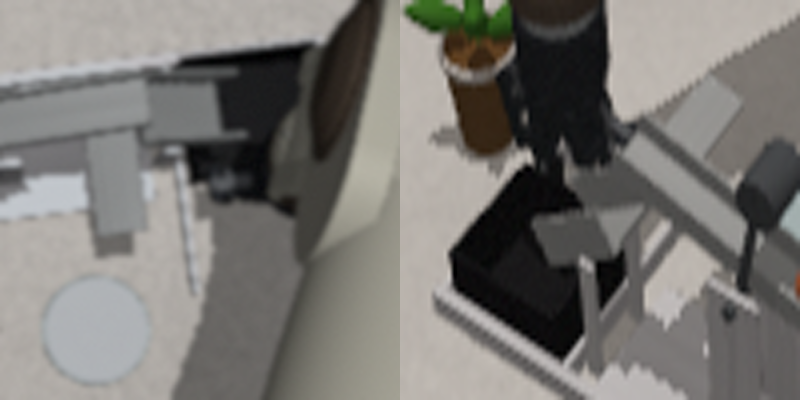

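The tray now sits almost against the rear bar: its rear rim is at crop (450-580, 255-360), beside the bar. The force is still low, so I'll push on in small steps until contact.

Scaled: 0.2 cm / 60 = 0.0033, 0.1 cm / 60 = 0.0017.

>>> servo_tool(moves=[[0.0017,0.0002,0,0],[0.0033,0.0005,0,0],[0.0033,0.0005,0,0]])

```text
time: 4.97
ee_pos: [0.5835, -0.1602, 0.0153]
tcp_rot: [-180.0, -0.2, -172.2]
wrist_force: [-10.3, -1.8, 6.4]
opening: 0.0426
grasp_force: 5.1
```

Scaled: 0.2 cm / 60 = 0.0033, 0.1 cm / 60 = 0.0017.

>>> servo_tool(moves=[[0.0017,0.0002,0,0],[0.0033,0.0005,0,0],[0.0033,0.0005,0,0]])

```text
time: 5.22
ee_pos: [0.5834, -0.1602, 0.0153]
tcp_rot: [180.0, -0.4, -172.2]
wrist_force: [-21.4, -3.2, 13.5]
opening: 0.0427
grasp_force: 11.1
```

Wrist force jumped with no further travel, so the tray is home against the bar. I'll back off, rise, shut the fingers and look.

Scaled: 22 cm / 60 = 0.3667, 20 cm / 60 = 0.3333.

>>> servo_tool(moves=[[-0.0083,-0.0012,0,0],[-0.0167,-0.0022,0,0],[-0.0333,-0.0045,0,0],[-0.0667,-0.009,0,0],[-0.1167,-0.0158,0,0],[-0.1667,-0.0225,0,0],[-0.1667,-0.0225,0.0667,0],[-0.1667,-0.0225,0.1333,0],[-0.1667,-0.0225,0.2,0],[-0.1667,-0.0225,0.2667,0],[-0.1667,-0.0225,0.3333,0],[-0.1667,-0.0225,0.3667,0],[-0.1667,-0.0225,0.3667,0],[-0.1667,-0.0225,0.3667,0]], claw=1)

```text
time: 6.38
ee_pos: [0.4877, -0.1734, 0.2366]
tcp_rot: [-179.9, 0.2, -172.1]
wrist_force: [0.7, 0.5, -1.2]
opening: 0.0001
grasp_force: 0.0
```

```bash
python3 - <<'E'
from h import *
a=camera("top")[145:265,300:460,::-1];b=camera("scene")[160:260,225:325,::-1]
cv2.imwrite("pics/p4.png",np.hstack([cv2.resize(a,(533,400),interpolation=2)[:,:400],cv2.resize(b,(400,400),interpolation=2)]))
E
```

```text
(no output)
```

View pics/p4.png

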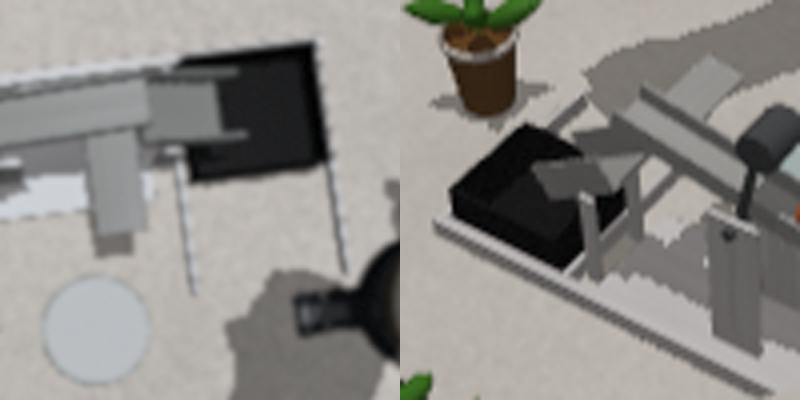

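The tray is square against the bar: rear rim flush at crop (180-315, 45-65), near rim at y ≈ 160-180. The gate is unmoved. Next I go above the raised plate, then press slowly.

Scaled: 13.8 cm / 60 = 0.23, 6.1 cm / 60 = 0.1017.

>>> servo_tool(moves=[[0.0167,0.05,0,0],[0.0417,0.1,0,0],[0.0667,0.15,0,0],[0.0917,0.2,0,0],[0.1017,0.23,0,0],[0.1017,0.23,0,0],[0.1017,0.23,-0.0333,0],[0.1017,0.23,-0.0667,0],[0.1017,0.23,-0.0917,0],[0.1017,0.23,-0.0917,0],[0.1017,0.23,-0.0917,0]])

```text
time: 7.4
ee_pos: [0.5469, -0.0356, 0.1791]
tcp_rot: [180.0, -0.2, -172.2]
wrist_force: [0.3, -0.3, 1.2]
opening: 0.0002
grasp_force: 0.0
```

```bash
python3 - <<'E'
from h import *
a=camera("top")[145:265,260:420,::-1];b=camera("scene")[130:230,245:345,::-1]
cv2.imwrite("pics/p5.png",np.hstack([cv2.resize(a,(533,400),interpolation=2)[:,:400],cv2.resize(b,(400,400),interpolation=2)]))
E
```

```text
(no output)
```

View pics/p5.png

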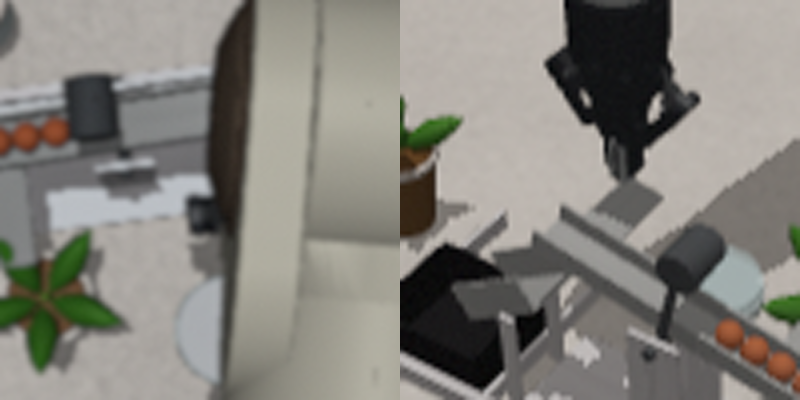

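The fingertip stands just above the outer half of the plate, at crop (625,180), with the weight and trough clear. I'll press down slowly.

Scaled: -4.6 cm / 60 = -0.0767, -4.3 cm / 60 = -0.0717.

>>> servo_tool(moves=[[0,0,-0.0067,0],[0,0,-0.0133,0],[0,0,-0.02,0],[0,0,-0.0267,0],[0,0,-0.0333,0],[0,0,-0.04,0],[0,0,-0.0467,0],[0,0,-0.0533,0],[0,0,-0.06,0],[0,0,-0.0667,0],[0,0,-0.0717,0],[0,0,-0.0767,0],[0,0,-0.0767,0],[0,0,-0.0767,0]])

```text
time: 8.67
ee_pos: [0.5478, -0.0351, 0.1341]
tcp_rot: [180.0, -0.0, -172.1]
wrist_force: [0.6, 0.4, -0.2]
opening: 0.0002
grasp_force: 0.0
```

```bash
python3 - <<'E'
from h import *
b=camera("scene")[130:280,225:375,::-1]
cv2.imwrite("pics/p6.png",cv2.resize(b,(600,600),interpolation=2))
E
```

```text
(no output)
```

View pics/p6.png

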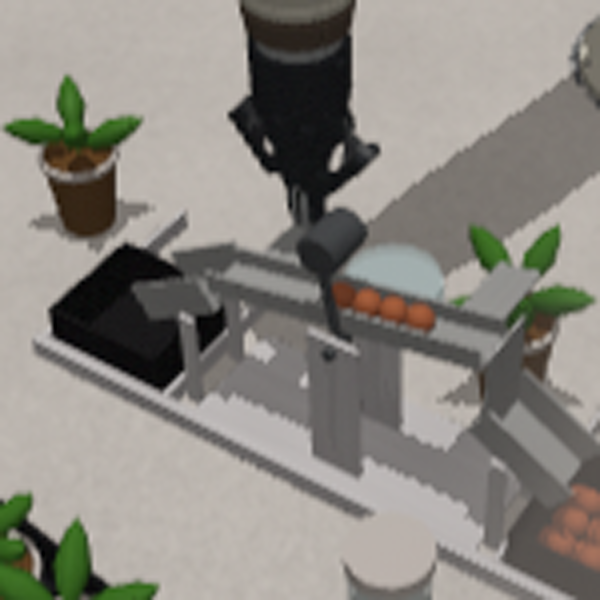

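The gate has tipped past the middle: the weight leans right at (330,240), and the pellets are rolling toward the right chute at (340-435, 295-315). I'll wait briefly, press a touch further for the stop, then retreat.

Scaled: -0.4 cm / 60 = -0.0067, -0.2 cm / 60 = -0.0033.

>>> servo_tool(moves=[[0,0,-0.0033,0],[0,0,-0.0067,0],[0,0,-0.0067,0],[0,0,-0.0067,0],[0,0,-0.0067,0],[0,0,-0.0067,0],[0,0,-0.0067,0],[0,0,-0.0067,0]])

```text
time: 9.38
ee_pos: [0.5479, -0.0352, 0.1304]
tcp_rot: [-180.0, 0.0, -172.1]
wrist_force: [0.2, -0.2, -1.0]
opening: 0.0001
grasp_force: 0.0
```

Scaled: -20 cm / 60 = -0.3333, -16 cm / 60 = -0.2667.

>>> servo_tool(moves=[[0,0,0.0167,0],[0,0,0.0667,0],[0,0,0.1333,0],[0,0,0.1833,0],[-0.0667,-0.0333,0.2,0],[-0.1333,-0.0667,0.2,0],[-0.2,-0.1,0.2,0],[-0.2667,-0.1333,0.2,0],[-0.3333,-0.1333,0.2,0],[-0.3333,-0.1333,0.2,0],[-0.3333,-0.1333,0.2,0],[-0.3333,-0.1333,0.2,0],[-0.3333,-0.1333,0.2,0],[-0.3333,-0.1333,0.2,0],[-0.3333,-0.1333,0.2,0]])

```text
time: 10.63
ee_pos: [0.3487, -0.115, 0.25]
tcp_rot: [180.0, -0.1, -172.1]
wrist_force: [0.4, -0.5, -0.4]
opening: 0.0
grasp_force: 0.0
```

```bash
python3 - <<'E'
from h import *
a=camera("top")[145:265,260:420,::-1];b=camera("scene")[150:250,225:325,::-1]
cv2.imwrite("pics/p7.png",np.hstack([cv2.resize(a,(533,400),interpolation=2)[:,133:],cv2.resize(b,(400,400),interpolation=2)]))
E
```

```text
(no output)
```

View pics/p7.png

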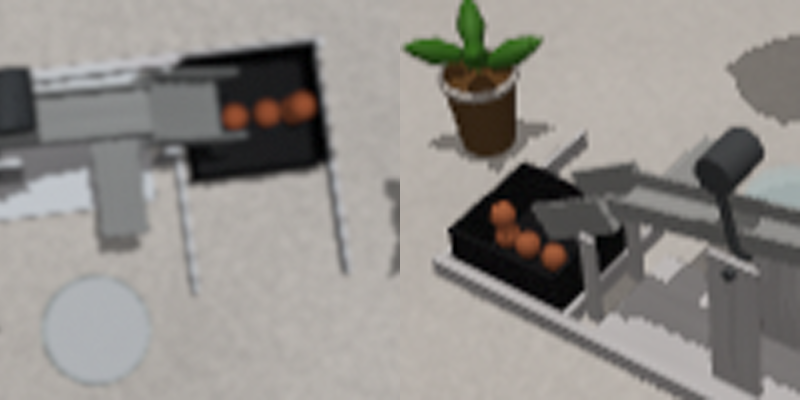

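All four pellets are in the tray, at crop (500-555, 212-257), with one resting on another. I'll wait a second, then check for rest, the pellet height and the gate angle.

>>> servo_tool(moves=[[0,0,0,0],[0,0,0,0],[0,0,0,0],[0,0,0,0],[0,0,0,0],[0,0,0,0],[0,0,0,0],[0,0,0,0],[0,0,0,0],[0,0,0,0],[0,0,0,0],[0,0,0,0]])

```text
time: 11.73
ee_pos: [0.3479, -0.1152, 0.2503]
tcp_rot: [-180.0, 0.0, -172.1]
wrist_force: [0.1, -0.5, 0.1]
opening: 0.0001
grasp_force: 0.0
```

```bash
python3 - <<'E'
from h import *
s=camera("scene")
def m(im):
    h=cv2.cvtColor(im[195:240,240:275],cv2.COLOR_RGB2HSV);k=((h[...,0]<14)&(h[...,1]>120)&(h[...,2]>60)).astype(np.uint8)
    n,_,st,c=cv2.connectedComponentsWithStats(k);return k,st[1:,4],(c[1:]+[240,195]).round(1)
k1,a,c=m(s)
for i in range(6):t=camera("top")
s2=camera("scene");k2,_,_=m(s2);print(a,c,(k1!=k2).sum(),k1.sum())
# gate: raised left plate / weight position
h=cv2.cvtColor(t,cv2.COLOR_RGB2GRAY)[155:195,270:320];k=(h<60).astype(np.uint8)
n,_,st,ce=cv2.connectedComponentsWithStats(k);i=1+st[1:,4].argmax();p=ce[i]+[270,155];print("weight",p,onz("top",p,.22))
h=cv2.cvtColor(np.load("top0.npy"),cv2.COLOR_RGB2GRAY)[155:195,270:320];k=(h<60).astype(np.uint8)
n,_,st,ce=cv2.connectedComponentsWithStats(k);i=1+st[1:,4].argmax();p=ce[i]+[270,155];print("weight0",p,onz("top",p,.22))
b=s2[150:250,225:325,::-1];cv2.imwrite("pics/p8.png",np.hstack([cv2.resize(t[145:265,300:420,::-1],(400,400),interpolation=2),cv2.resize(b,(400,400),interpolation=2)]))
E
```

```text
[132] [[255.4 208.8]] 0 132
weight [302.52777778 175.56018519] [0.6169 0.0532 0.22  ]
weight0 [287.05970149 177.72761194] [0.6116 0.0872 0.22  ]
```

View pics/p8.png

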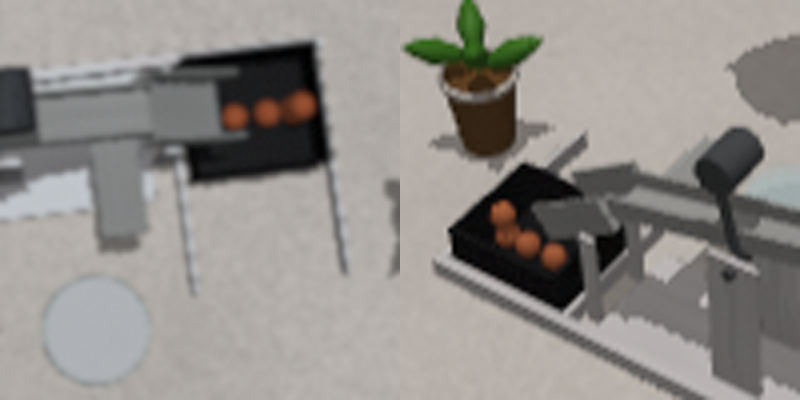

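The pellets are at rest (no pixel changes between frames), and the top one can be at most 37 mm high. The weight moved from y 0.087 to 0.053, symmetric about the pivot, so the gate is on its right stop.

```bash
python3 -c "
from workcell import *
print(job_done())"
```

```text
the job is handed in; nothing more can be done
None
```

The job is handed in, with no verdict returned: the last pictures show the tray home against the bar, the gate over on its right side, and all four pellets at rest in the tray, one of them on top of another.

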